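Test a repaired LED lamp in the push-in lamp tester

ROBOT

A 6-joint arm with a two-finger parallel gripper is mounted at the origin on the work surface. World frame = base frame: x ahead of the robot, y to its left, z up, the work surface at z = 0. Lengths are in m, angles in rad, forces in N, time in s.
With the tool pointing down it reaches from about 0.375 to 0.9 m from the base axis. Payload 3.1 kg.
Tool frame: the origin (TCP) lies at the very end of the fingers, on their centre line; the grasp point (between the pads) lies 19 mm behind it; z points along the fingers, y is the line along which they close (so a half turn about z gives the same grasp; the last joint's range is limited). The gripper opens to 87 mm and grips with 3 to 60 N. Pads are 19 mm wide; open, the fingers measure 117 mm over their backs; the gripper's body (75 mm by 190 mm) begins 51 mm behind the grasp point.
Start: joints at [1.014, 0.527, 1.433, -0, 1.181, -0.178], TCP at [0.231, 0.581, 0.223] pointing down, gripper open.
Joint ranges: [-3.08, 3.08], [-0.75, 2.2], [0.22, 2.44], [-1.43, 4.57], [0, 2.65], [-2.85, 2.85]. Speed limits (rad/s): [2.79, 2.79, 3.14, 3.14, 3.14, 3.14].

INTERFACE

Orientations are given as a unit quaternion [x, y, z, w].
In Python, from rig import robot gives the robot as it stands. The module is installed in compiled form; this text tells all that it offers.
- The arm moves only by the tool servo_tool, never from a script. Its argument "rows" is one flat list of numbers, 5 for each row, row after row: the closure, from -1 (fully open) to 1 (shut), so that 0 is half open, then the shift along the tool's x, y, z in m, then the turn about the tool's z in degrees. A call has 1 to 5 rows; each row shifts and turns the commanded pose from where the row before left it, along the tool's axes as they then stand; what a row does not reach is not made up. A row lasts 1/12 s, in which the tool goes at most 41.7 mm and 7.16 degrees, less where a joint would pass 70% of its speed; a pose out of reach is approached as far as the arm can. A call with a gripper value outside its range is refused whole. The fingers move at their own pace and stop on an object; "newtons" is the grip in N (left out, the last holds). Time passes only in rows, so rows that do not move let the fingers close. It gives the time, the measured TCP pose, the force, the opening and the grip force at its end, in the units of the state.
- robot.get_obs(): the state, without advancing time (a new reading comes with each control period).
- robot.camera(name): name is "scene" or "top"; returns a dict with "pixels" (400x640x3 uint8, red, green, blue), "intrinsics" (3x3 intrinsics, pixels), "dist" ([k1, k2, p1, p2, k3] as OpenCV has them; the pictures are not rectified), "rvec" (rotation vector, rad) and "tvec" (3), from world to camera coordinates, as OpenCV has them. Camera axes: x right, y down, z forward; pixel columns grow to the right and rows downward; lengths in m; the calibration is good to about 2 mm. A picture is of the moment at which its call begins. There is no depth.
- robot.hand_in(): hands the job in; it is judged then, once.
Trained networks look in a picture, given as the dict that the camera call returned (one of the last four; its "shot" number tells which), for a name from the list of things; names that differ only in an ending like _2 or _b are one class to them, and where a whole thing is asked for, a point or a joint stands for the part that bears it (a point fixed in the world has none). Each returns a list of dicts, best first, with "score" (0 to 1); they miss things now and then, are a little off and sometimes report something else, mostly with a low value. They report only what shows in the picture. A call takes as long as a camera call.
- robot.spot_in(picture, query): "at" ([x, y, z] in m, in world coordinates, good to about 4 mm: the middle of the surface that is visible of it).
- robot.outline_of(picture, query): "region" (400x640 bool, what is visible of it).
- robot.place_of(picture, query): "at" ([x, y, z] in m, in world coordinates, good to about 4 mm: a listed point, or the origin of a listed thing).
The state is a dict: "time": time; "q": joint angles; "joint_velocities": joint speeds; "joint_torque": joint torques, N m; "position": TCP position; "tool_rot": TCP orientation; "ft_force": force on the tool from outside, world axes, zero at the start; "moment": the same for the moment, N m; "grip_width": finger opening in m; "grip_force": force on a finger pad.
Only numpy, scipy, OpenCV 4.12 (cv2) and the standard library are available. Lean on these libraries where they do the work, as an engineer would, in place of code of your own. Each camera call takes 0.05 s, during which the arm holds its last target. There are 200 camera calls.

TASK

Test the repaired LED lamp with the blue collar: first turn the tester's black bar knob so that its red latch arm swings well clear of the sprung brass ring, then take the blue-collared lamp out of the wooden rack, set it upright, metal cap down, in the ring, and press it down until the ring is right at the bottom of its travel. Finish while still holding the lamp pressed down, since the test only runs while it is held; do not let go, and leave the other lamps, the solder spool and the flux tin where they are.

Things in the scene. Friction and masses are not known exactly. Their poses are not given: they have to be found in the camera images.
- tester: Grey lamp tester, fixed metal case 150 (x) by 220 (y) by 55 mm high; origin at the centre of its underside, z up; its front (meter, red switch) faces its own -x. On top: the brass ring cradle at own (0, -45 mm), inside a black bezel 5 mm high and 68 mm across, with a hole under it for the lamp's cap; the latch knob at own (0, +40 mm)
- ring_mouth (a point): Centre of the flat top rim of the sprung brass ring (48 mm outside, straight 30 mm bore); moves down with the ring. With the ring up it is 87 mm above the table; z up, axes as the tester's. A steel tab sticks out of the ring towards the knob, to 38 mm from the ring's axis, its top 10 mm below the rim
- cradle (a joint): How far the sprung ring is pushed down, m: 0 up, 0.010 at its bottom stop. The spring pushes up with about 5 N at the start of travel and 13 N at the bottom, and lifts the ring again when let go. While the latch arm lies under the ring's tab the ring can go down no more than about 1 mm
- latch_grip (a point): On the knob's vertical axis, 92 mm above the table. The black bar is 13 mm thick (this point's x: pinch across it), 44 mm long (point's y), from 72 to 102 mm above the table. Below it a red disc and the flat red latch arm, top 70.5 mm above the table: keep fingertips above it. The arm points along the point's -y, 57 mm long from the axis. The point turns with the knob
- latch (a joint): Turn of the latch knob, rad: 0 = arm pointing straight at the ring, under its tab (latched); grows as the knob turns clockwise seen from above, swinging the arm towards the tester's front; stop at 1.6. Clear of the tab from about 0.4; well clear is anything over 0.7, usually a quarter turn. Stays where it is left; light friction (0.06 N m)
- lamp: Lamp with blue collar, blue dot on its crown, 110 mm long, 60 g. Origin at the tip of its metal cap, z up to the globe. Cap 26.6 mm across, tip tapered, to z = 26 mm; a flat shoulder 38 mm across sits on ring or hole; collar widens to 60 mm at z = 66; z = 66 to 80 straight, 60 mm across (grip here), half ball above. Origin: 9 mm above the table in the rack, 26 mm below the ring's rim when seated
- rack: Fixed beech lamp rack, 90 (x) by 300 (y) by 35 mm high, origin at the centre of its underside, z up; three 30 mm through holes at own y = -95, 0, +95 mm, each holding a lamp cap down. Between neighbouring globes there is 35 mm
- lamp_orange: Another lamp of the same shape with an orange collar and crown dot, in the rack; leave alone. Origin at its cap's tip
- lamp_grey: Another lamp of the same shape with a grey collar and crown dot, in the rack; leave alone. Origin at its cap's tip
- solder_spool: Spool of solder wire standing on the bench, 56 mm across, 40 mm high; leave alone. Origin at the centre of its underside
- flux_tin: Round green flux tin with a bare metal lid, 56 mm across, 34 mm high; leave alone. Origin at the centre of its underside

How it is judged:
By the outcome, as a careful person would: the job done as asked, in the order asked, and still so for the second after the job is handed in, while the arm keeps its last pose, push and grip.
It also fails if it takes over 58 s, if anything falls off the work surface, if the arm or the gripper's body presses on something with over 40 N, if the wrist force passes 120 N, or if a joint passes its speed limit or range.

## Working session

There is one attempt and no reset: what is moved stays moved. The work goes in short steps, Python scripts to look and compute and a tool call to move; the robot and the scene stay as the last step left them, time stands still between calls to the robot, and variables do not carry over. Pictures are saved under pics/ and viewed, at most 10 in all, crops included, and the job is handed in when it is done.

Besides the shell and the picture viewer there is one more tool, called after "Emit:" by a JSON object that holds its "method" and its "body", one argument or row to a line. servo_tool: Moves the arm, as the interface text tells. Its arguments: {"type":"object","properties":{"rows":{"type":"array","items":{"type":"number"}},"newtons":{"type":"number"}},"required":["rows"]}

```bash
mkdir -p pics; cat > h.py <<'E'
import numpy as np,cv2
from rig import robot
def save(p,n): cv2.imwrite('pics/'+n,cv2.cvtColor(p['pixels'],cv2.COLOR_RGB2BGR))
def proj(p,X): return cv2.projectPoints(np.array(X,float).reshape(-1,3),np.array(p['rvec']),np.array(p['tvec']),np.array(p['intrinsics']),np.array(p['dist']))[0][:,0]
def ray(p,uv,z):
    K=np.array(p['intrinsics']);n=cv2.undistortPoints(np.array(uv,float).reshape(-1,1,2),K,np.array(p['dist']))[:,0]
    R=cv2.Rodrigues(np.array(p['rvec']))[0];c=-R.T@np.array(p['tvec']).ravel()
    d=np.c_[n,np.ones(len(n))]@R
    return c+d*((z-c[2])/d[:,2])[:,None]
E
cat > a.py <<'E'
from h import *
np.set_printoptions(precision=4,suppress=True)
P={}
for c in('top','scene'):
    p=robot.camera(c);save(p,c+'0.png')
    R=cv2.Rodrigues(np.array(p['rvec']))[0];print(c,-R.T@np.array(p['tvec']).ravel())
    for q in('tester','ring_mouth','latch_grip','lamp','rack','lamp_orange','lamp_grey','solder_spool','flux_tin'):
        print(q,[(np.array(d['at']),round(d['score'],2),proj(p,d['at'])[0].round()) for d in robot.place_of(p,q)[:2]])
o=robot.get_obs();print(o['time'],o['position'],o['tool_rot'],o['grip_width'])
E
python3 a.py
```

```text
top [0.5501 0.0014 1.0392]
tester [(array([ 0.5424, -0.2483,  0.0014]), 0.82, array([416., 236.]))]
ring_mouth [(array([ 0.5426, -0.293 ,  0.0884]), 0.7, array([445., 236.]))]
latch_grip [(array([ 0.5378, -0.21  ,  0.0923]), 0.76, array([408., 239.]))]
lamp [(array([0.581 , 0.0966, 0.0075]), 0.97, array([274., 224.])), (array([ 0.5645,  0.185 , -0.003 ]), 0.3, array([239., 231.]))]
rack [(array([ 0.5647,  0.1899, -0.0028]), 0.95, array([237., 231.])), (array([ 0.5396, -0.2487, -0.0002]), 0.29, array([416., 237.]))]
lamp_orange [(array([ 0.5374, -0.211 ,  0.0943]), 0.72, array([409., 239.])), (array([0.5662, 0.1941, 0.0063]), 0.58, array([234., 231.]))]
lamp_grey [(array([0.5567, 0.2777, 0.0074]), 0.62, array([200., 235.]))]
solder_spool [(array([0.7504, 0.1081, 0.0009]), 0.82, array([269., 156.])), (array([0.5759, 0.0963, 0.0055]), 0.37, array([275., 226.]))]
flux_tin [(array([ 0.7426, -0.1111, -0.001 ]), 0.63, array([357., 157.]))]
scene [1.6538 0.1867 0.7693]
tester [(array([ 0.5406, -0.2499,  0.0002]), 0.57, array([250., 188.]))]
ring_mouth [(array([ 0.5431, -0.2929,  0.0875]), 0.75, array([233., 161.]))]
latch_grip [(array([ 0.5368, -0.2053,  0.0966]), 0.63, array([262., 161.]))]
lamp [(array([0.5803, 0.0973, 0.0086]), 0.9, array([363., 206.])), (array([ 0.5406, -0.2919,  0.0845]), 0.24, array([234., 162.]))]
rack [(array([0.5671, 0.1856, 0.0001]), 0.8, array([394., 210.]))]
lamp_orange [(array([0.5688, 0.1881, 0.0063]), 0.67, array([395., 208.]))]
lamp_grey [(array([0.5477, 0.2816, 0.0109]), 0.94, array([429., 207.])), (array([0.5794, 0.1017, 0.0084]), 0.43, array([364., 206.]))]
solder_spool [(array([0.7514, 0.1064, 0.0015]), 0.97, array([358., 247.]))]
flux_tin [(array([ 0.7458, -0.1142, -0.0024]), 0.6, array([274., 236.]))]
1.0 [0.2305 0.5809 0.2225] [ 0.1878  0.9822 -0.      0.    ] 0.08703784655907333
```

View pics/top0.png

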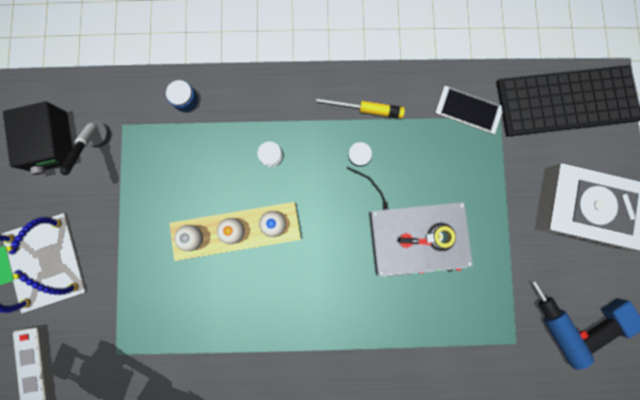

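View pics/scene0.png

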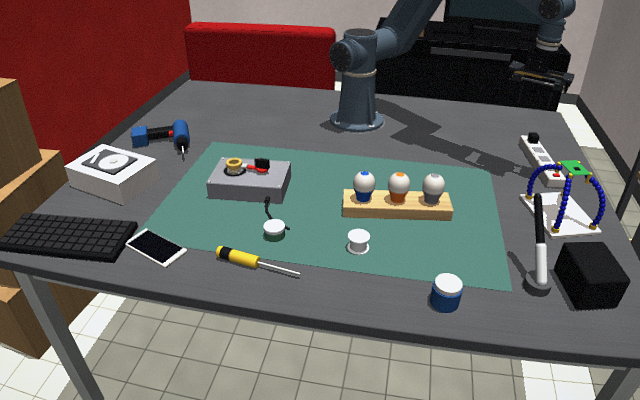

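The top view shows the tester near (420,240), its knob at (407,240) and its ring at (443,237). The blue lamp is at (273,223), next to the orange one. In the scene view the blue lamp is at (363,185). The networks agree with both pictures. The tester yaw is about +4.5° and the rack yaw about +9°.

I'll move above the knob now.

Emit:
{"method": "servo_tool", "body": {
  "rows": [-0.15, -0.026, -0.028, 0, 0, -0.15, -0.026, -0.028, 0, 0, -0.15, -0.026, -0.028, 0, 0, -0.15, -0.026, -0.028, 0, 0, -0.15, -0.026, -0.028, 0, 0],
  "newtons": 20
}}

```text
time: 1.42
position: [0.2999, 0.4014, 0.2227]
tool_rot: [0.187, 0.982, 0.0, 0.0]
ft_force: [1.0, -0.1, 0.8]
grip_width: 0.0613
grip_force: 0.0
```

Emit:
{"method": "servo_tool", "body": {
  "rows": [-0.15, -0.026, -0.028, 0, 0, -0.15, -0.026, -0.028, 0, 0, -0.15, -0.026, -0.028, 0, 0, -0.15, -0.026, -0.028, 0, 0, -0.15, -0.026, -0.028, 0, 0]
}}

```text
time: 1.83
position: [0.3694, 0.2232, 0.2229]
tool_rot: [0.188, 0.982, 0.0, 0.0]
ft_force: [1.0, 0.8, -0.4]
grip_width: 0.05
grip_force: 0.0
```

Emit:
{"method": "servo_tool", "body": {
  "rows": [-0.15, -0.026, -0.028, 0, 0, -0.15, -0.026, -0.028, 0, 0, -0.15, -0.026, -0.028, 0, 0, -0.15, -0.026, -0.028, 0, 0, -0.15, -0.026, -0.028, 0, 0]
}}

```text
time: 2.25
position: [0.4386, 0.0448, 0.2229]
tool_rot: [0.188, 0.982, 0.0, 0.0]
ft_force: [1.0, -0.7, -0.2]
grip_width: 0.05
grip_force: 0.0
```

Emit:
{"method": "servo_tool", "body": {
  "rows": [-0.15, -0.026, -0.028, 0, 0, -0.15, -0.026, -0.028, 0, 0, -0.15, -0.026, -0.028, 0, 0, -0.15, -0.026, -0.028, 0, 0, -0.15, -0.026, -0.028, 0, 0]
}}

```text
time: 2.67
position: [0.5077, -0.1334, 0.2228]
tool_rot: [0.188, 0.982, 0.0, 0.0]
ft_force: [0.1, 1.0, 0.6]
grip_width: 0.05
grip_force: 0.0
```

Emit:
{"method": "servo_tool", "body": {
  "rows": [-0.15, -0.026, -0.028, 0, 0, -0.15, -0.026, -0.028, 0, 0, -0.15, 0, 0, 0, 7.1, -0.15, 0, 0, 0, 7.1, -0.15, 0, 0, 0, 7.1]
}}

```text
time: 3.08
position: [0.535, -0.2038, 0.2223]
tool_rot: [0.37, 0.929, 0.0, -0.0]
ft_force: [-1.2, -0.6, 0.5]
grip_width: 0.0501
grip_force: 0.0
```

Emit:
{"method": "servo_tool", "body": {
  "rows": [-0.15, 0, 0, 0, 7.1, -0.15, 0, 0, 0, 7.1, -0.15, 0, 0, 0, 7.1, -0.15, 0, 0, 0, 7.1, -0.15, 0, 0, 0, 7.1]
}}

```text
time: 3.5
position: [0.535, -0.2027, 0.2226]
tool_rot: [0.635, 0.773, 0.0, 0.0]
ft_force: [1.0, -0.2, 0.2]
grip_width: 0.0501
grip_force: 0.0
```

Emit:
{"method": "servo_tool", "body": {
  "rows": [-0.15, 0, 0, 0, 7.1, -0.15, 0, 0, 0, 0, -0.15, 0, 0, 0, 0]
}}

```text
time: 3.75
position: [0.535, -0.2026, 0.2226]
tool_rot: [0.678, 0.735, -0.0, 0.0]
ft_force: [0.7, 0.4, -1.1]
grip_width: 0.0502
grip_force: 0.0
```

Emit:
{"method": "servo_tool", "body": {
  "rows": [-0.15, -0.0055, 0.0015, 0.025, 0, -0.15, 0, 0, 0.03, 0, -0.15, 0, 0, 0.03, 0, -0.15, 0, 0, 0.025, 0, -0.15, 0, 0, 0.015, 0]
}}

```text
time: 4.17
position: [0.5355, -0.2072, 0.0949]
tool_rot: [0.678, 0.735, -0.0, -0.002]
ft_force: [0.5, -0.4, -0.2]
grip_width: 0.0498
grip_force: 0.0
```

Emit:
{"method": "servo_tool", "body": {
  "rows": [-0.15, 0, 0, 0.012, 0, -0.15, 0, 0, 0.008, 0, -0.15, 0, 0, 0, 0]
}}

```text
time: 4.42
position: [0.5359, -0.2075, 0.0759]
tool_rot: [0.678, 0.735, -0.0, -0.002]
ft_force: [0.2, 0.5, 0.8]
grip_width: 0.0495
grip_force: 0.0
```

Emit:
{"method": "servo_tool", "body": {
  "rows": [0.7, 0, 0, 0, 0, 0.7, 0, 0, 0, 0, 0.9, 0, 0, 0, 0, 0.9, 0, 0, 0, 0, 0.9, 0, 0, 0, 0],
  "newtons": 15
}}

```text
time: 4.83
position: [0.5373, -0.2082, 0.0783]
tool_rot: [0.679, 0.734, 0.0, 0.001]
ft_force: [-1.3, 0.1, 1.2]
grip_width: 0.0245
grip_force: 0.0
```

Emit:
{"method": "servo_tool", "body": {
  "rows": [0.9, 0, 0, 0, 0, 0.9, 0, 0, 0, 0, 0.9, 0, 0, 0, 0, 0.9, 0, 0, 0, 0, 0.9, 0, 0, 0, 0]
}}

```text
time: 5.25
position: [0.5356, -0.2084, 0.0779]
tool_rot: [0.679, 0.734, -0.001, -0.001]
ft_force: [-5.2, -2.6, 5.0]
grip_width: 0.0127
grip_force: 15.0
```

Emit:
{"method": "servo_tool", "body": {
  "rows": [0.9, 0, 0, 0, 5, 0.9, 0, 0, 0, 5, 0.9, 0, 0, 0, 5, 0.9, 0, 0, 0, 5, 0.9, 0, 0, 0, 5]
}}

```text
time: 5.67
position: [0.5357, -0.2084, 0.0779]
tool_rot: [0.823, 0.568, -0.001, -0.0]
ft_force: [-5.9, -2.1, 4.8]
grip_width: 0.0127
grip_force: 15.0
```

Emit:
{"method": "servo_tool", "body": {
  "rows": [0.9, 0, 0, 0, 5, 0.9, 0, 0, 0, 5, 0.9, 0, 0, 0, 5, 0.9, 0, 0, 0, 5, 0.9, 0, 0, 0, 5]
}}

```text
time: 6.08
position: [0.5357, -0.2084, 0.0779]
tool_rot: [0.926, 0.377, -0.001, -0.0]
ft_force: [-5.8, -1.6, 4.5]
grip_width: 0.0132
grip_force: 15.0
```

Emit:
{"method": "servo_tool", "body": {
  "rows": [0.9, 0, 0, 0, 5, 0.9, 0, 0, 0, 5, 0.9, 0, 0, 0, 5, 0.9, 0, 0, 0, 5, 0.9, 0, 0, 0, 5]
}}

```text
time: 6.5
position: [0.5357, -0.2084, 0.0779]
tool_rot: [0.986, 0.167, -0.001, 0.0]
ft_force: [-4.2, -2.1, 4.0]
grip_width: 0.0126
grip_force: 15.0
```

Emit:
{"method": "servo_tool", "body": {
  "rows": [0.9, 0, 0, 0, 4, 0.9, 0, 0, 0, 0, 0.2, 0, 0, 0, 0, 0.2, 0, 0, 0, 0, 0.2, 0, 0, 0, 0]
}}

```text
time: 6.92
position: [0.5374, -0.2079, 0.0775]
tool_rot: [0.991, 0.134, 0.001, 0.0]
ft_force: [0.5, -0.0, 0.6]
grip_width: 0.0258
grip_force: 0.0
```

Emit:
{"method": "servo_tool", "body": {
  "rows": [0.2, 0, 0, 0, 0, 0.2, 0, 0, -0.01, 0, 0.2, 0, 0, -0.03, 0, 0.2, 0, 0, -0.035, 0, 0.2, 0, 0, -0.035, 0]
}}

```text
time: 7.33
position: [0.5365, -0.2075, 0.1887]
tool_rot: [0.991, 0.135, -0.001, -0.001]
ft_force: [0.8, -1.0, -0.1]
grip_width: 0.0346
grip_force: 0.0
```

Emit:
{"method": "servo_tool", "body": {
  "rows": [-1, 0, 0, -0.035, 0, -1, 0, 0, 0, 0, -1, 0, 0, 0, 0]
}}

```text
time: 7.58
position: [0.5384, -0.2087, 0.2258]
tool_rot: [0.991, 0.135, 0.003, 0.002]
ft_force: [0.3, -0.2, -1.5]
grip_width: 0.0474
grip_force: 0.0
```

Emit:
{"method": "servo_tool", "body": {
  "rows": [-1, 0.0154, -0.0354, 0, 0, -1, 0.0154, -0.0354, 0, 0, -1, 0.0154, -0.0354, 0, 0, -1, 0.0154, -0.0354, 0, 0, -1, 0.0154, -0.0354, 0, 0]
}}

```text
time: 8.0
position: [0.5626, -0.0149, 0.221]
tool_rot: [0.991, 0.134, -0.002, -0.001]
ft_force: [1.4, -0.6, -0.1]
grip_width: 0.08
grip_force: 0.0
```

```bash
cat > b.py <<'E'
from h import *
p=robot.camera('top')
P=p['pixels'][180:300,160:480];cv2.imwrite('pics/top1.png',cv2.resize(P[:,:,::-1],None,fx=2.5,fy=2.5,interpolation=cv2.INTER_CUBIC))
s=robot.camera('scene')
for n,c in(('t',p),('s',s)):
  for q in('tester','ring_mouth','latch_grip','lamp','rack','lamp_orange','lamp_grey'):
    print(n,q,[(np.round(d['at'],4),round(d['score'],2)) for d in robot.place_of(c,q)[:1]])
m=robot.outline_of(p,'tester')[0]['region'].astype(np.uint8);m=cv2.morphologyEx(m,cv2.MORPH_OPEN,np.ones((5,5)))
print(cv2.minAreaRect(cv2.findNonZero(m)))
m=robot.outline_of(p,'rack')
print([cv2.minAreaRect(cv2.findNonZero(x['region'].astype(np.uint8))) for x in m[:1]])
E
python3 b.py
```

```text
t tester [(array([ 0.5414, -0.2472,  0.0022]), 0.98)]
t ring_mouth [(array([ 0.5409, -0.2899,  0.0908]), 0.64)]
t latch_grip [(array([ 0.538 , -0.2122,  0.0903]), 0.85)]
t lamp [(array([ 0.7443, -0.1099, -0.0009]), 0.72)]
t rack [(array([ 0.5646,  0.1917, -0.0027]), 0.76)]
t lamp_orange [(array([0.5656, 0.1925, 0.0107]), 0.96)]
t lamp_grey [(array([0.5591, 0.2795, 0.0079]), 0.7)]
s tester [(array([ 5.427e-01, -2.483e-01,  4.000e-04]), 0.9)]
s ring_mouth [(array([ 0.5414, -0.293 ,  0.0852]), 0.77)]
s latch_grip [(array([ 0.5344, -0.2044,  0.0962]), 0.66)]
s lamp [(array([7.522e-01, 1.059e-01, 7.000e-04]), 0.42)]
s rack [(array([0.5669, 0.185 , 0.0042]), 0.95)]
s lamp_orange [(array([0.5686, 0.1889, 0.0051]), 0.94)]
s lamp_grey [(array([0.5509, 0.2839, 0.0142]), 0.59)]
((421.01727294921875, 239.7069091796875), (67.51597595214844, 97.24626922607422), 85.2363510131836)
[((225.2433624267578, 232.52105712890625), (38.94465637207031, 110.59335327148438), 80.90972137451172)]
```

View pics/top1.png

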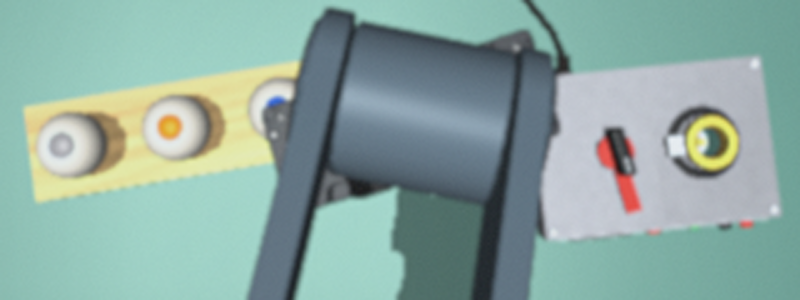

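The latch arm now points to the tester's front, at crop position (630,200), so it is clear of the tab. Next I'll refine the blue lamp and ring positions from the first pictures.

```bash
cat > c.py <<'E'
from h import *
for c in('top','scene'):
    p=robot.camera(c);I=cv2.imread(f'pics/{c}0.png')
    def cen(mask,box,z):
        m=np.zeros(I.shape[:2],bool);x0,y0,x1,y1=box;m[y0:y1,x0:x1]=mask[y0:y1,x0:x1]
        v,u=np.nonzero(m);return len(u),(u.mean().round(1),v.mean().round(1)),(ray(p,[u.mean(),v.mean()],z)[0]).round(4)
    b,g,r=[I[:,:,i].astype(int) for i in range(3)]
    if c=='top':
        print('blue',cen((b>r+50),(258,208,290,240),.1185)); print('orange',cen((r>b+90)&(r>180),(222,222,240,240),.1185))
        # globe disc centre at z~0.089(equator+)
        print('ring',cen((r>b+90)&(g>b+90),(428,220,462,254),.087))
        yy=((r>b+90)&(g>b+90)).astype(np.uint8)*255;yy[:,:428]=0;yy[:,462:]=0;yy[:220]=0;yy[254:]=0
        cs=cv2.findNonZero(yy);e=cv2.minEnclosingCircle(cs);print(e,ray(p,e[0],.087))
    else:
        print('blue',cen((b>r+50),(352,165,376,183),.1185))
        print('pred dot',proj(p,[.581,.097,.119]),'ring',proj(p,[.5425,-.293,.087]))
        y=(r>b+70)&(g>b+60);print('ring',cen(y,(220,152,248,176),.085))
E
python3 c.py
```

```text
blue (86, (np.float64(270.5), np.float64(223.2)), array([0.5786, 0.0946, 0.1185]))
orange (68, (np.float64(227.3), np.float64(230.2)), array([0.5654, 0.1882, 0.1185]))
ring (163, (np.float64(444.6), np.float64(236.4)), array([ 0.5409, -0.2933,  0.087 ]))
((444.5, 236.5), 10.12432861328125) [[ 0.54073037 -0.29299911  0.087     ]]
blue (35, (np.float64(364.4), np.float64(172.8)), array([0.5803, 0.0955, 0.1185]))
pred dot [[364.93599868 172.86490858]] ring [[233.35645976 161.46142807]]
ring (76, (np.float64(233.4), np.float64(161.8)), array([ 0.541 , -0.2935,  0.085 ]))
```

Emit:
{"method": "servo_tool", "body": {
  "rows": [-1, 0.0153, -0.034, 0, 0, -1, 0.0153, -0.034, 0, 0, -1, 0.0153, -0.034, 0, 0, -1, 0, 0, 0, -7, -1, 0, 0, 0, -7]
}}

```text
time: 9.42
position: [0.581, 0.0962, 0.2225]
tool_rot: [0.966, 0.259, 0.0, -0.0]
ft_force: [0.1, 0.7, 0.6]
grip_width: 0.0874
grip_force: 0.0
```

Emit:
{"method": "servo_tool", "body": {
  "rows": [-1, 0, 0, 0, -7, -1, 0, 0, 0, -7, -1, 0, 0, 0, -7, -1, 0, 0, 0, -7, -1, 0, 0, 0, -7]
}}

```text
time: 9.83
position: [0.5809, 0.0938, 0.2225]
tool_rot: [0.844, 0.536, -0.0, -0.0]
ft_force: [0.9, -0.7, -0.0]
grip_width: 0.0869
grip_force: 0.0
```

Emit:
{"method": "servo_tool", "body": {
  "rows": [-1, 0, 0, 0, -7, -1, 0, 0, 0, -7, -1, 0, 0, 0, -7, -1, 0, 0, 0, -7, -1, 0, 0, 0, -6.5]
}}

```text
time: 10.25
position: [0.581, 0.0938, 0.2226]
tool_rot: [0.647, 0.762, 0.0, 0.0]
ft_force: [-0.5, 0.2, 0.5]
grip_width: 0.0869
grip_force: 0.0
```

Emit:
{"method": "servo_tool", "body": {
  "rows": [-1, 0, 0, 0, 0, -1, 0, 0, 0, 0, -1, 0, 0, 0, 0]
}}

```text
time: 10.5
position: [0.581, 0.0937, 0.2226]
tool_rot: [0.651, 0.759, 0.0, 0.0]
ft_force: [0.1, 0.5, 1.0]
grip_width: 0.0868
grip_force: 0.0
```

Emit:
{"method": "servo_tool", "body": {
  "rows": [-1, 0.002, -0.001, 0.03, 0, -1, 0, 0, 0.035, 0, -1, 0, 0, 0.03, 0, -1, 0, 0, 0.03, 0, -1, 0, 0, 0.02, 0]
}}

```text
time: 10.92
position: [0.5783, 0.0955, 0.0749]
tool_rot: [0.651, 0.759, -0.001, -0.001]
ft_force: [0.6, -0.8, 0.9]
grip_width: 0.0869
grip_force: 0.0
```

Emit:
{"method": "servo_tool", "body": {
  "rows": [-1, 0, 0, 0.0145, 0, -1, 0, 0, 0, 0, -1, 0, 0, 0, 0]
}}

```text
time: 11.17
position: [0.5793, 0.0955, 0.0624]
tool_rot: [0.65, 0.76, -0.001, -0.001]
ft_force: [-0.5, 0.9, -0.0]
grip_width: 0.0871
grip_force: 0.0
```

Emit:
{"method": "servo_tool", "body": {
  "rows": [0.4, 0, 0, 0, 0, 0.4, 0, 0, 0, 0, 0.4, 0, 0, 0, 0, 0.4, 0, 0, 0, 0, 0.4, 0, 0, 0, 0],
  "newtons": 25
}}

```text
time: 11.58
position: [0.5801, 0.0955, 0.0639]
tool_rot: [0.65, 0.76, 0.0, 0.001]
ft_force: [-0.6, 0.7, -0.2]
grip_width: 0.0615
grip_force: 0.0
```

Emit:
{"method": "servo_tool", "body": {
  "rows": [0.4, 0, 0, 0, 0, 0.4, 0, 0, 0, 0, 0.4, 0, 0, 0, 0, 0.4, 0, 0, 0, 0]
}}

```text
time: 11.92
position: [0.5801, 0.0955, 0.0638]
tool_rot: [0.65, 0.76, 0.0, 0.0]
ft_force: [-1.1, -0.2, 5.6]
grip_width: 0.0592
grip_force: 25.0
```

Emit:
{"method": "servo_tool", "body": {
  "rows": [0.4, 0, 0, -0.01, 0, 0.4, 0, 0, -0.02, 0, 0.4, 0, 0, -0.03, 0, 0.4, 0, 0, -0.03, 0, 0.4, 0, 0, -0.03, 0]
}}

```text
time: 12.33
position: [0.579, 0.0955, 0.1842]
tool_rot: [0.65, 0.76, -0.0, -0.001]
ft_force: [0.2, 0.0, -0.9]
grip_width: 0.0586
grip_force: 25.0
```

Emit:
{"method": "servo_tool", "body": {
  "rows": [0.4, 0, 0, -0.02, 0, 0.4, 0, 0, 0, 0, 0.4, 0, 0, 0, 0]
}}

```text
time: 12.58
position: [0.5801, 0.0955, 0.2043]
tool_rot: [0.65, 0.76, 0.001, 0.001]
ft_force: [0.0, 0.4, 0.0]
grip_width: 0.0587
grip_force: 25.0
```

Emit:
{"method": "servo_tool", "body": {
  "rows": [0.4, -0.02, -0.006, 0, 0, 0.4, -0.03, -0.0075, 0, 0, 0.4, -0.03, -0.0075, 0, 0, 0.4, -0.03, -0.0075, 0, 0, 0.4, -0.03, -0.0075, 0, 0]
}}

```text
time: 13.0
position: [0.564, -0.0492, 0.2008]
tool_rot: [0.65, 0.76, -0.001, -0.002]
ft_force: [-0.2, 0.6, -0.7]
grip_width: 0.0587
grip_force: 25.0
```

Emit:
{"method": "servo_tool", "body": {
  "rows": [0.4, -0.03, -0.0075, 0, 0, 0.4, -0.03, -0.0075, 0, 0, 0.4, -0.03, -0.0075, 0, 0, 0.4, -0.03, -0.0075, 0, 0, 0.4, -0.03, -0.0075, 0, 0]
}}

```text
time: 13.42
position: [0.5504, -0.2031, 0.2006]
tool_rot: [0.65, 0.76, -0.0, -0.002]
ft_force: [0.7, -0.2, -0.6]
grip_width: 0.059
grip_force: 25.0
```

Emit:
{"method": "servo_tool", "body": {
  "rows": [0.4, -0.03, -0.0075, 0, 0, 0.4, -0.03, -0.0075, 0, 0, 0.4, -0.028, -0.0095, 0, 0, 0.4, 0, 0, 0, 4, 0.4, 0, 0, 0, 0]
}}

```text
time: 13.83
position: [0.5401, -0.2943, 0.2004]
tool_rot: [0.678, 0.735, -0.0, -0.002]
ft_force: [0.5, 0.3, -0.6]
grip_width: 0.0592
grip_force: 25.0
```

Emit:
{"method": "servo_tool", "body": {
  "rows": [0.4, 0, 0, 0, 0, 0.4, 0, 0, 0, 0]
}}

```text
time: 14.0
position: [0.541, -0.2917, 0.2016]
tool_rot: [0.675, 0.738, 0.0, -0.002]
ft_force: [-0.2, 0.5, 0.5]
grip_width: 0.0586
grip_force: 25.0
```

```bash
cat > d.py <<'E'
from h import *
import sys
n=sys.argv[1]
s=robot.camera('scene');t=robot.camera('top')
A=cv2.resize(s['pixels'][60:210,180:320,::-1],None,fx=4,fy=4,interpolation=cv2.INTER_CUBIC)
cv2.imwrite(f'pics/s{n}.png',A)
for c in(s,t): print([(np.round(d['at'],4),round(d['score'],2)) for q in('lamp','ring_mouth') for d in robot.place_of(c,q)[:2]])
o=robot.get_obs();print(o['position'],o['time'],o['tool_rot'],o['moment'])
E
python3 d.py 2
```

```text
[(array([ 0.5403, -0.2904,  0.1476]), 0.84), (array([0.5513, 0.2863, 0.014 ]), 0.27), (array([ 0.5405, -0.2948,  0.0846]), 0.59)]
[(array([ 0.5375, -0.2879,  0.1444]), 0.56), (array([ 0.5404, -0.2923,  0.0873]), 0.61)]
[ 0.54191706 -0.29249242  0.20316427] 14.3 [ 6.75382206e-01  7.37467880e-01 -7.91607485e-06  5.16625833e-05] [-0.03643213  0.04843054 -0.01363533]
```

View pics/s2.png

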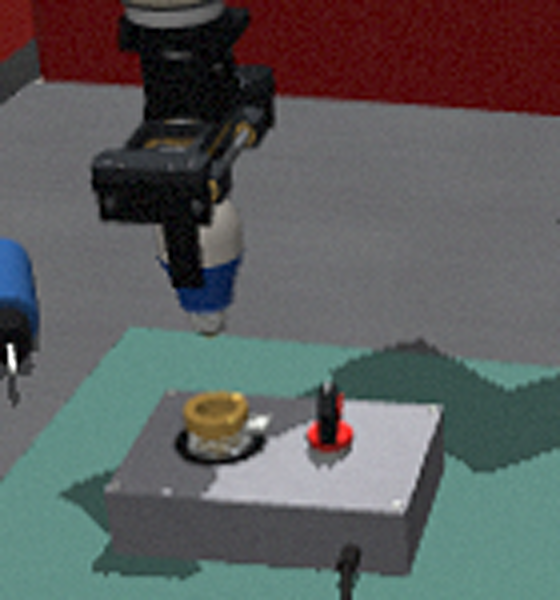

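```bash
python3 - <<'E'
from h import *
s=robot.camera('scene');I=s['pixels'].astype(int);r,g,b=I[...,0],I[...,1],I[...,2]
for x in(.5415,.5405):
  print(proj(s,[[x,-.2925,.148],[x,-.2925,.16],[x,-.2925,.19],[x,-.293,.087]]).round(1).tolist())
for v in range(124,146):
  u=np.nonzero((b>r+40)[v,215:250])[0]+215
  c=np.nonzero((I.min(2)>110)[v,215:250])[0]+215
  print(v,(u.min(),u.max(),(u.min()+u.max())/2) if len(u) else '',(c.min(),c.max(),(c.min()+c.max())/2) if len(c) else '')
m=(r>b+50)&(g>b+35);
for v in range(156,172):
  u=np.nonzero(m[v,215:255])[0]+215
  if len(u):print('ring',v,u.min(),u.max(),(u.min()+u.max())/2)
E
```

```text
[[231.6, 142.8], [231.2, 139.1], [230.2, 129.6], [233.5, 161.3]]
[[231.7, 142.7], [231.3, 139.0], [230.3, 129.5], [233.6, 161.1]]
124  (np.int64(231), np.int64(244), np.float64(237.5))
125 (np.int64(237), np.int64(238), np.float64(237.5)) (np.int64(231), np.int64(240), np.float64(235.5))
126 (np.int64(221), np.int64(238), np.float64(229.5)) (np.int64(219), np.int64(219), np.float64(219.0))
127 (np.int64(221), np.int64(237), np.float64(229.0)) (np.int64(220), np.int64(241), np.float64(230.5))
128 (np.int64(231), np.int64(237), np.float64(234.0)) (np.int64(220), np.int64(239), np.float64(229.5))
129 (np.int64(231), np.int64(236), np.float64(233.5)) (np.int64(221), np.int64(221), np.float64(221.0))
130 (np.int64(231), np.int64(237), np.float64(234.0)) 
131 (np.int64(231), np.int64(236), np.float64(233.5)) (np.int64(221), np.int64(239), np.float64(230.0))
132 (np.int64(224), np.int64(236), np.float64(230.0)) (np.int64(239), np.int64(239), np.float64(239.0))
133 (np.int64(224), np.int64(236), np.float64(230.0)) 
134 (np.int64(225), np.int64(236), np.float64(230.5)) 
135 (np.int64(225), np
[... 256 characters left out ...]
np.int64(237), np.float64(237.0))
138  (np.int64(228), np.int64(233), np.float64(230.5))
139  (np.int64(229), np.int64(232), np.float64(230.5))
140  (np.int64(228), np.int64(232), np.float64(230.0))
141  (np.int64(228), np.int64(232), np.float64(230.0))
142 (np.int64(215), np.int64(216), np.float64(215.5)) 
143 (np.int64(222), np.int64(222), np.float64(222.0)) 
144 (np.int64(233), np.int64(234), np.float64(233.5)) 
145  
ring 158 231 239 235.0
ring 159 229 240 234.5
ring 160 227 240 233.5
ring 161 226 241 233.5
ring 162 226 241 233.5
ring 163 226 240 233.0
ring 164 227 240 233.5
ring 165 227 239 233.0
ring 166 227 239 233.0
ring 167 227 238 232.5
ring 168 229 237 233.0
ring 169 231 234 232.5
```

Emit:
{"method": "servo_tool", "body": {
  "rows": [0.4, 0, 0, 0.02, 0, 0.4, 0, 0, 0.02, 0, 0.4, 0, 0, 0.01, 0, 0.4, 0, 0, 0.008, 0, 0.4, 0, 0, 0, 0]
}}

```text
time: 14.77
position: [0.5409, -0.2924, 0.1434]
tool_rot: [0.676, 0.737, -0.0, -0.002]
ft_force: [0.2, 0.5, -0.5]
grip_width: 0.0588
grip_force: 25.0
```

Emit:
{"method": "servo_tool", "body": {
  "rows": [0.4, 0, 0, 0.004, 0, 0.4, 0, 0, 0.004, 0, 0.4, 0, 0, 0.002, 0, 0.4, 0, 0, 0, 0]
}}

```text
time: 15.1
position: [0.5417, -0.2932, 0.1351]
tool_rot: [0.676, 0.737, -0.0, 0.0]
ft_force: [-0.2, 0.0, -0.2]
grip_width: 0.059
grip_force: 25.0
```

Emit:
{"method": "servo_tool", "body": {
  "rows": [0.4, 0, 0, 0.004, 0, 0.4, 0, 0, 0.004, 0, 0.4, 0, 0, 0.004, 0, 0.4, 0, 0, 0.004, 0, 0.4, 0, 0, 0, 0]
}}

```text
time: 15.52
position: [0.5411, -0.2927, 0.118]
tool_rot: [0.676, 0.737, -0.0, -0.001]
ft_force: [-0.1, -0.6, 0.5]
grip_width: 0.0585
grip_force: 25.0
```

Emit:
{"method": "servo_tool", "body": {
  "rows": [0.5, 0, 0, 0.002, 0, 0.5, 0, 0, 0.002, 0, 0.5, 0, 0, 0.002, 0, 0.5, 0, 0, 0, 0, 0.5, 0, 0, 0, 0],
  "newtons": 45
}}

```text
time: 15.93
position: [0.5418, -0.2933, 0.1138]
tool_rot: [0.676, 0.737, -0.0, 0.0]
ft_force: [-1.7, 0.8, 5.8]
grip_width: 0.0581
grip_force: 45.0
```

Emit:
{"method": "servo_tool", "body": {
  "rows": [0.5, 0, 0, 0.002, 0, 0.5, 0, 0, 0.002, 0, 0.5, 0, 0, 0, 0]
}}

```text
time: 16.18
position: [0.5419, -0.2933, 0.1102]
tool_rot: [0.676, 0.737, -0.0, 0.0]
ft_force: [-1.5, 2.1, 8.7]
grip_width: 0.0581
grip_force: 45.0
```

Emit:
{"method": "servo_tool", "body": {
  "rows": [0.5, 0, 0, 0.002, 0, 0.5, 0, 0, 0.0015, 0, 0.5, 0, 0, 0, 0, 0.5, 0, 0, 0, 0]
}}

```text
time: 16.52
position: [0.5419, -0.2934, 0.1074]
tool_rot: [0.676, 0.737, -0.0, 0.001]
ft_force: [-3.8, 1.3, 10.2]
grip_width: 0.0587
grip_force: 45.0
```

Emit:
{"method": "servo_tool", "body": {
  "rows": [0.5, 0, 0, 0.001, 0, 0.5, 0, 0, 0, 0, 0.5, 0, 0, 0, 0]
}}

```text
time: 16.77
position: [0.5419, -0.2934, 0.1066]
tool_rot: [0.676, 0.737, -0.0, 0.001]
ft_force: [-3.2, 2.4, 11.6]
grip_width: 0.0587
grip_force: 45.0
```

Emit:
{"method": "servo_tool", "body": {
  "rows": [0.5, 0, 0, 0.001, 0, 0.5, 0, 0, 0, 0, 0.5, 0, 0, 0, 0]
}}

```text
time: 17.02
position: [0.5419, -0.2934, 0.1058]
tool_rot: [0.676, 0.737, -0.0, 0.001]
ft_force: [-2.5, 2.2, 12.5]
grip_width: 0.0582
grip_force: 45.0
```

Emit:
{"method": "servo_tool", "body": {
  "rows": [0.5, 0, 0, 0.001, 0, 0.5, 0, 0, 0, 0, 0.5, 0, 0, 0, 0]
}}

```text
time: 17.27
position: [0.5419, -0.2935, 0.1057]
tool_rot: [0.676, 0.737, -0.0, 0.001]
ft_force: [-4.5, 2.9, 16.2]
grip_width: 0.0583
grip_force: 45.0
```

Emit:
{"method": "servo_tool", "body": {
  "rows": [0.5, 0, 0, 0.001, 0, 0.5, 0, 0, 0, 0, 0.5, 0, 0, 0, 0]
}}

```text
time: 17.52
position: [0.5419, -0.2935, 0.1056]
tool_rot: [0.676, 0.737, -0.0, 0.001]
ft_force: [-5.2, 3.3, 21.9]
grip_width: 0.0585
grip_force: 45.0
```

Emit:
{"method": "servo_tool", "body": {
  "rows": [0.5, 0, 0, 0.001, 0, 0.5, 0, 0, 0, 0, 0.5, 0, 0, 0, 0]
}}

```text
time: 17.77
position: [0.542, -0.2936, 0.1056]
tool_rot: [0.676, 0.737, -0.0, 0.001]
ft_force: [-6.8, 3.6, 26.3]
grip_width: 0.0584
grip_force: 45.0
```

The ring is on its hard stop: z no longer changes while the force rises to 26 N. I'll check once with the cameras before handing in.

Emit:
{"method": "servo_tool", "body": {
  "rows": [0.5, 0, 0, 0, 0, 0.5, 0, 0, 0, 0, 0.5, 0, 0, 0, 0]
}}

```text
time: 18.02
position: [0.5419, -0.2936, 0.1055]
tool_rot: [0.676, 0.737, -0.0, 0.001]
ft_force: [-5.9, 2.9, 26.6]
grip_width: 0.0583
grip_force: 45.0
```

```bash
python3 d.py 3; python3 -c "
from h import *
o=robot.get_obs();print(o['ft_force'],o['grip_force'])"
```

```text
[(array([ 0.5404, -0.2924,  0.0529]), 0.49), (array([0.5668, 0.1892, 0.0068]), 0.64), (array([ 0.5413, -0.2904,  0.0759]), 0.57)]
[(array([ 0.542 , -0.2911,  0.0474]), 0.56), (array([ 0.5431, -0.2922,  0.08  ]), 0.51)]
[ 0.54197572 -0.29357952  0.10555662] 18.3167 [ 6.75615694e-01  7.37252823e-01 -3.24977603e-04  1.26654204e-03] [0.59552188 1.3809712  0.01145701]
[-6.44381129  3.59942782 25.51801646] 45.00651495996863
```

View pics/s3.png

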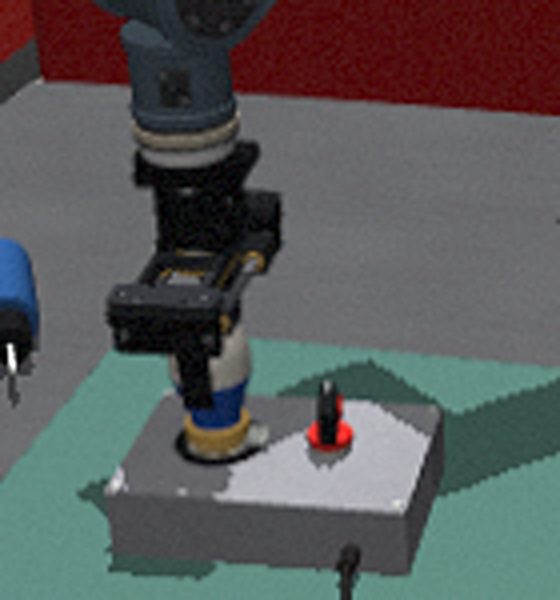

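The lamp stands upright in the ring at crop position (215,425). The ring is lower than before and the knob is still turned. The lamp origin reads about 0.050, against an expected 0.051.

```bash
python3 -c "
from rig import robot
print(robot.hand_in())"
```

```text
the job is handed in; nothing more can be done
None
```

I turned the latch clear of the ring (about 79°), set the blue-collared lamp upright in it, and handed the job in at 18.3 s, still gripping the lamp and holding the ring on its bottom stop at about 26 N.

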